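Start a centrifuge run

ROBOT

A 6-joint arm with a two-finger parallel gripper is mounted at the origin on the work surface. World frame = base frame: x ahead of the robot, y to its left, z up, the work surface at z = 0. Lengths are in m, angles in rad, forces in N, time in s.
With the tool pointing down it reaches from about 0.375 to 0.975 m from the base axis. Payload 3.8 kg.
Tool frame: the origin (TCP) lies midway between the tips of the shut fingers; the grasp point (between the pads) lies 19 mm behind it; z points along the fingers, y is the line along which they close (so a half turn about z gives the same grasp; the last joint's range is limited). The gripper opens to 88 mm and grips with 3 to 60 N. Pads are 18 mm wide; open, the fingers measure 123 mm over their backs; the gripper's body (75 mm by 187 mm) begins 45 mm behind the grasp point.
Start: joints at [-1.228, 0.264, 1.604, -0, 1.274, -0.037], TCP at [0.25, -0.627, 0.239] pointing down, gripper open.
Joint ranges: [-2.63, 2.63], [-0.94, 2.18], [0.31, 2.57], [-1.31, 4.45], [0, 2.66], [-2.55, 2.55]. Speed limits (rad/s): [2.57, 2.57, 3.14, 3.14, 3.14, 3.14].

INTERFACE

Orientations are given as a rotation vector (axis times angle).
In Python, from cell import manip, inverse_kinematics, cams, order gives the robot as it stands. Calls block until the motion is done:
- manip.move_pose(position, orientation): joint-space move of the TCP to a pose.
- manip.move_linear(position, rate=0.15, rot=None): straight line of the TCP; rot=None keeps the orientation; rate is the mean speed in m/s.
- manip.set_joints(angles): joint-space move.
- manip.set_gripper(opening, force=None): finger opening in m; force is the grip in N (None keeps the last); returns when the fingers have stopped.
- manip.dwell(seconds).
- inverse_kinematics(position, orientation): joint angles nearest the present ones, or None.
- manip.state(): the state.
- cams.capture(name): name is "side" or "top"; returns a dict with "image" (480x640x3 uint8, blue, green, red), "z_map" (480x640 float32, m along the optical axis (not along the pixel's ray), 0 where there is no reading), "intrinsics" (3x3 intrinsics, pixels), "position" and "orientation" of the camera in the world. Camera axes: x right, y down, z forward; pixel columns grow to the right and rows downward; lengths in m; the calibration is good to about 2 mm. A picture is of the moment at which its call begins.
A pose or a line that the arm cannot do raises manip.IKError and nothing moves.
- order.close_job(): hands the job in; it is judged then, once.
The state is a dict: "clock": time; "joint_pos": joint angles; "joint_velocities": joint speeds; "tau": joint torques, N m; "tool_pos": TCP position; "tcp_rot": TCP orientation; "contact_force": force on the tool from outside, world axes, zero at the start; "moment": the same for the moment, N m; "gripper_width": finger opening in m; "grasp_force": force on a finger pad.
Only numpy, scipy, OpenCV 4.12 (cv2) and the standard library are available. Lean on these libraries where they do the work, as an engineer would, in place of code of your own. Each camera call takes 0.05 s, during which the arm holds its last target. There are 200 camera calls.

TASK

Set the loaded bench centrifuge running by pushing only, with the closed fingers: first switch it on by pressing the far half of the mains rocker fully in (the lid lock works only with the power on), then push the lid all the way shut from outside, then press the long start key and take the hand away. Do not take hold of the lid or touch its underside, press none of the small round keys, and leave the glassware, rack, pen and pipette around and on the machine where they are.

Things in the scene. Friction and masses are not known exactly. Their poses are not given: they have to be found in the camera images.
- centrifuge: white bench-top micro-centrifuge, 300 x 300 mm, fixed, flat top 140 mm above the bench; origin under its centre on the bench, x to its back, y to its left seen from the robot, z up. Its sloping control panel faces the robot; the lid on top is hinged at the back
- panel (a point): centre of the grey control panel, 108 mm up the slope, 300 mm wide, rising away from the robot at 16 degrees (normal (-0.276, 0, 0.961) in the centrifuge's frame). From left to right: mains rocker, display over two small round setting keys, long start key, small round lid-release key
- rocker_far (a point): middle of the face of the mains rocker's far (upper) half; moves with it. The rocker is black, 38 mm up the slope, 24 mm wide, at y = 0.110 on the panel, pivoted in its middle 8 mm off the panel. At the start its far half stands proud, end 14 mm off the panel: off. Far half in to the stop: on
- rocker (a joint): mains rocker angle, rad: 0 off, 0.30 fully on (far half in). It stays where it is left, so press it to its stop; takes about 2 to 5 N on the far half, whose end travels about 5.5 mm
- lid (a joint): lid angle, rad: 0 shut, grows as it opens; starts between 0.75 and 1.1. A friction hinge holds it wherever it is left; pushing it shut takes about 1 to 4 N near the free edge
- lid_hinge (a point): middle of the lid's hinge line, fixed to the centrifuge at (0.135, 0, 0.140) in its frame; the hinge line runs along the centrifuge's y, at the back of the lid
- lid_push (a point): point on the lid's outer face, on its middle line, 155 mm from the hinge, moves with the lid. The lid is a white slab with a round window, 190 mm wide, free edge 176 mm from the hinge, outer face 20 mm above the hinge line when shut (160 mm above the bench). Open, its outer face looks up and away from the robot
- lid_lining (a point): grey lining with a sealing ring that covers the underside of the lid, 166 x 184 mm; the point is the middle of the underside and moves with the lid
- start_key_top (a point): centre of the top of the start key: the only long key, 36 mm wide (centrifuge's y) by 18 mm up the slope, standing 9 mm off the panel; moves with the key
- start_key (a joint): start key. The key sinks along the panel's normal: joint 0 out, 0.004 m fully in; springs back; about 1.2 N to start, 3.6 N fully in.
- release_key (a joint): lid-release key, round, 16 mm across, 9 mm off the panel, 52 mm to the right of the start key (towards the centrifuge's -y). The key sinks along the panel's normal: joint 0 out, 0.004 m fully in; springs back; about 1.2 N to start, 3.6 N fully in.
- time_key (a joint): left one of two small round setting keys, 12 mm across, 8 mm off the panel, below the display, 122 mm to the left of the start key. The key sinks along the panel's normal: joint 0 out, 0.004 m fully in; springs back; about 1.2 N to start, 3.6 N fully in.
- speed_key (a joint): right one of the two small setting keys, 72 mm to the left of the start key. The key sinks along the panel's normal: joint 0 out, 0.004 m fully in; springs back; about 1.2 N to start, 3.6 N fully in.
- vial: small glass sample vial with a black screw cap, 23 mm across, 46 mm tall, standing on the centrifuge's top to the left of the lid; origin at the centre of its underside
- tube_rack: white block rack of microtubes, 100 x 180 x 52 mm, on the bench left of the centrifuge; origin at the centre of its underside
- media_bottle: glass laboratory bottle with screw cap, 70 mm across, 145 mm tall, on the bench right of the centrifuge; origin under its centre
- beaker: open glass beaker, 70 mm across, 85 mm tall, on the bench right of the centrifuge; origin under its centre
- sample_bottle: slim white plastic bottle, 48 mm across, 105 mm tall, on the bench right of the centrifuge; origin under its centre
- pen: marker pen, 130 mm long, 14 mm thick, lying on the bench in front of the centrifuge; origin under its middle, x along the pen
- pipette: hand pipette, 225 mm long, 22 mm thick, lying on the bench to the front left of the centrifuge; origin under its body, x along it towards the tip

How it is judged:
By the outcome, as a careful person would: the job done as asked, in the order asked, and still so for the second after the job is handed in, with the robot touching nothing.
It also fails if it takes over 51 s, if anything falls off the work surface, if the arm or the gripper's body presses on something with over 40 N, if the wrist force passes 120 N, or if a joint passes its speed limit or range.

## Working session

There is one attempt and no reset: what is moved stays moved. The work goes in short steps, each a Python script; the robot and the scene stay as the last script left them, time stands still between calls to the robot, and variables do not carry over. Pictures are saved under pics/ and viewed, at most 10 in all, crops included, and the job is handed in when it is done.

```bash
ls; mkdir -p pics
python3 - <<'E'
from cell import manip, cams
import cv2,numpy as np,pickle
for n in ("side","top"):
    c=cams.capture(n); cv2.imwrite(f"pics/{n}0.png",c["image"]); pickle.dump(c,open(f"{n}0.pkl","wb"))
    print(n,c["position"],c["orientation"],c["intrinsics"].tolist(),(c["z_map"]>0).mean())
s=manip.state();print(s["clock"],s["tcp_rot"])
E
```

```text
pics
side [4.09816293e-04 7.36886390e-01 8.52245718e-01] [-0.83849153  2.4650488  -1.14752728] [[607.3514345925825, 0.0, 313.3087681721872], [0.0, 607.3514345925825, 237.3049683796762], [0.0, 0.0, 1.0]] 0.995869140625
top [0.47978967 0.07282819 1.42788675] [-2.18994058  2.19838097 -0.06089235] [[561.7375676720977, 0.0, 308.60695075249777], [0.0, 561.7375676720977, 244.7797638010295], [0.0, 0.0, 1.0]] 0.9958723958333333
0.1 [-3.08314995e+00 -5.92686927e-01  4.84313138e-04]
```

View pics/top0.png

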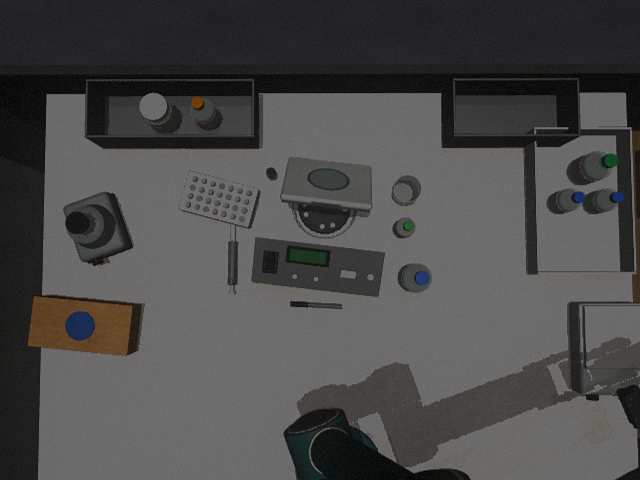

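View pics/side0.png

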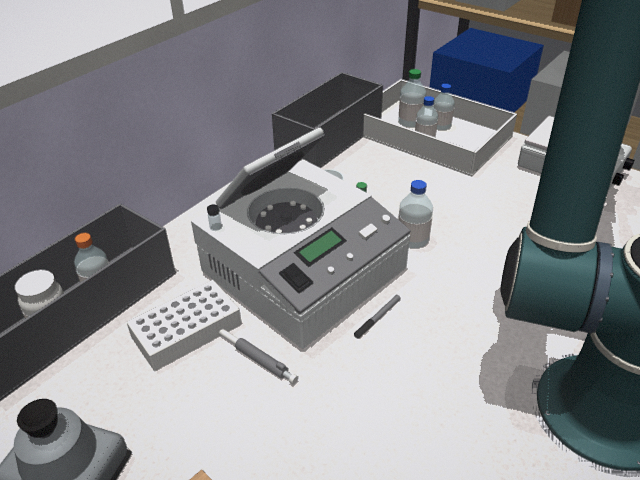

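The top view shows the grey panel with corners near (257,238), (384,251), (380,296), (252,283). The rocker is at (270,262), the start key at (347,274) and the release key at (369,276). The lid is open at about (327,185) and the vial stands at (271,173). The side view agrees with this.

```bash
cat > geo.py <<'E'
import numpy as np
from scipy.spatial.transform import Rotation as R
def cloud(c):
    K=c["intrinsics"]; v,u=np.indices(c["z_map"].shape); z=c["z_map"]
    p=np.dstack([(u-K[0,2])/K[0,0]*z,(v-K[1,2])/K[1,1]*z,z])
    return p@R.from_rotvec(c["orientation"]).as_matrix().T+c["position"]
def ray_plane(c,uv,n,p0):
    K=c["intrinsics"]; d=R.from_rotvec(c["orientation"]).apply(np.linalg.solve(K,[*uv,1.]))
    return c["position"]+d*(np.dot(n,p0-c["position"])/np.dot(n,d))
E
python3 - <<'E'
import pickle,cv2,numpy as np
from geo import *
np.set_printoptions(precision=4,suppress=True)
for n in("top","side"):
    c=pickle.load(open(n+"0.pkl","rb")); P=cloud(c); im=c["image"].astype(int)
    if n=="top": roi=(slice(230,305),slice(245,392))
    else: roi=(slice(190,315),slice(255,415))
    m=np.zeros(im.shape[:2],np.uint8); sub=im[roi]; g=sub.mean(2)
    lo,hi=((55,125) if n=="top" else (60,130))
    m[roi]=((g>lo)&(g<hi)&(np.ptp(sub,axis=2)<14)&(P[roi][...,2]>.09)&(P[roi][...,2]<.16))*255
    k,l,st,_=cv2.connectedComponentsWithStats(m); i=1+st[1:,4].argmax(); mm=l==i
    Q=P[mm]; 
    for _ in range(3):
        cen=Q.mean(0); nn=np.linalg.svd(Q-cen,full_matrices=False)[2][2]; nn*=np.sign(nn[2]); r=(Q-cen)@nn; Q=Q[abs(r)<max(.002,2*r.std())]
    print(n,st[i],"plane normal",nn,"tilt",np.degrees(np.arccos(nn[2])),"yaw",np.degrees(np.arctan2(-nn[1],-nn[0])),"rms",r.std())
    cn,_=cv2.findContours((mm*255).astype(np.uint8),cv2.RETR_EXTERNAL,cv2.CHAIN_APPROX_NONE)
    cc=max(cn,key=cv2.contourArea)[:,0]
    W=np.array([ray_plane(c,q,nn,cen) for q in cc])
    yaw=np.arctan2(-nn[1],-nn[0]); ax=np.cross(np.array([-np.sin(yaw),np.cos(yaw),0]),nn); ay=np.cross(nn,ax)
    ab=np.c_[(W-cen)@ax,(W-cen)@ay].astype(np.float32)
    (cx,cy),sz,an=cv2.minAreaRect(ab); C=cen+cx*ax+cy*ay
    print(" panel centre",C,"size",sz,"ang",an)
    bl=np.zeros_like(m); w=sub.mean(2)
    h=P-C; hn=h@nn; a=h@ax; b=h@ay
    print(" mean grey",[np.median(im[mm],axis=0)])
    # key blobs: bright pixels above the panel
    br=((im.mean(2)>(130 if n=="top" else 165))&(abs(a)<.05)&(abs(b)<.147)&(hn>-.004)&(hn<.03)).astype(np.uint8)
    dk=((im.mean(2)<(50 if n=="top" else 55))&(abs(a)<.05)&(abs(b)<.147)&(hn>-.004)&(hn<.03)).astype(np.uint8)
    for nm,x,hh in(("bright",br,.009),("dark",dk,.008)):
        k,l,st,ce=cv2.connectedComponentsWithStats(x)
        for j in range(1,k):
            if st[j,4]>12:
                q=ray_plane(c,ce[j],nn,C+hh*nn); d=q-C; print("  ",nm,ce[j],st[j],"world",q,"a,b",d@ax,d@ay,"h",np.median(hn[l==j]))
    # lid
    z=P[...,2]; hor=np.array([np.cos(yaw),np.sin(yaw),0]); d=P-C
    X=d@hor; Y=d@np.array([-np.sin(yaw),np.cos(yaw),0])
    lm=(z>.165)&(z<.36)&(X>.05)&(X<.3)&(abs(Y)<.12)
    Q=P[lm]; 
    for _ in range(5):
        ce=Q.mean(0); ln=np.linalg.svd(Q-ce,full_matrices=False)[2][2]; ln*=np.sign(ln@hor); r=(Q-ce)@ln; Q=Q[abs(r)<max(.002,1.5*r.std())]
    print(" lid n",len(Q),"normal",ln,"angle",np.arctan2(ln@hor,ln[2]),"zmax",Q[:,2].max(),"rms",r.std(),"ce",ce)
    vm=(z>.15)&(z<.2)&(abs(Y-.12)<.025)&(X>.05)&(X<.35); print(" vial?",vm.sum(),P[vm].mean(0) if vm.any() else None)
E
```

```text
top [ 251  230  137   65 4662] plane normal [-0.2436  0.0263  0.9695] tilt 14.180300391692171 yaw -6.156171703095967 rms 0.002933278491708985
 panel centre [0.5211 0.0499 0.1297] size (0.15583007037639618, 0.3027314841747284) ang 1.0345120429992676
 mean grey [array([60., 60., 61.])]
   dark [307.5236 255.7867] [285 245  46  23 783] world [0.525  0.0741 0.1382] a,b 0.0032878281011920543 0.02448229958524209 h 0.0025255244258628228
   dark [269.8626 261.5263] [262 250  17  24 342] world [0.5123 0.161  0.1327] a,b -0.019354018751478585 0.10949177979691606 h 0.0063959925305687535
 lid n 2906 normal [ 0.7598 -0.0919  0.6436] angle 0.8715982766610514 zmax 0.2926168186493352 rms 0.0009503374539990859 ce [0.6823 0.0305 0.2311]
 vial? 108 [0.7092 0.1554 0.1803]
side [ 255  197  156  118 4425] plane normal [-0.2845  0.0524  0.9573] tilt 16.813675674346268 yaw -10.4317411508704 rms 0.003254714290892976
 panel centre [0.4938 0.0655 0.1209] size (0.12520349025726318, 0.32245445251464844) ang 2.0342752933502197
 mean grey [array([127., 125., 125.])]
   bright [385.5676 217.3514] [382 215   8   6  
[... 323 characters left out ...]
51 0.124 ] a,b -0.01910813228918157 -0.01441259883198368 h 0.009380690640354246
   bright [330.5 268.5] [328 266   6   6  26] world [0.4771 0.1042 0.1232] a,b -0.02184338449640131 0.03497642370710632 h 0.010122677425812219
   dark [318.7148 248.5593] [294 228  52  38 270] world [0.518  0.085  0.1354] a,b 0.023596226463913756 0.023525114685316234 h 0.0032794600172610217
   dark [295.3462 277.4086] [279 263  33  30 465] world [0.5087 0.1633 0.1283] a,b -0.0007868171779619668 0.09887391634843617 h 0.010636868639599062
 lid n 1223 normal [ 0.8048 -0.1172  0.5819] angle 0.9493999816940554 zmax 0.28310334642165036 rms 0.002366024939008113 ce [0.6487 0.0509 0.2405]
 vial? 314 [0.7078 0.1533 0.1726]
```

Run:
```python
import pickle,cv2,numpy as np
from geo import *
np.set_printoptions(precision=4,suppress=True)
T=pickle.load(open("top0.pkl","rb")); S=pickle.load(open("side0.pkl","rb"))
def cents(c,thr,roi,mn):
    g=c["image"].mean(2); m=np.zeros(g.shape,np.uint8); y0,y1,x0,x1=roi; m[y0:y1,x0:x1]=g[y0:y1,x0:x1]>thr
    k,l,st,ce=cv2.connectedComponentsWithStats(m); return [(ce[j],st[j,4],st[j,:4]) for j in range(1,k) if mn<=st[j,4]<250]
for r in cents(T,95,(262,290,285,378),3): print("T",*r)
Tp=[];
sd=dict(rel=(385.57,217.35),start=(367.74,229.79),speed=(349.56,254.92),time=(330.5,268.5))
def ray(c,uv): 
    d=R.from_rotvec(c["orientation"]).apply(np.linalg.solve(c["intrinsics"],[*uv,1.])); return c["position"],d/np.linalg.norm(d)
bl=cents(T,95,(262,290,285,378),3); guess=dict(rel=(368,277),start=(347,274),speed=(316,280),time=(294,277))
W={}
for k,g in guess.items():
    b=min(bl,key=lambda b:np.hypot(*(b[0]-g))); p,d=ray(T,b[0]); q,e=ray(S,sd[k])
    s=np.linalg.lstsq(np.c_[d,-e],q-p,rcond=None)[0]; A=p+s[0]*d;B=q+s[1]*e; W[k]=(A+B)/2; print(k,b[0],W[k],"gap",np.linalg.norm(A-B))
u=W["time"]-W["speed"]; v=W["start"]-W["rel"]; print(np.linalg.norm(u),np.linalg.norm(v),np.linalg.norm((W["time"]-W["start"])),[np.degrees(np.arctan2(-x[0],x[1])) for x in(u,v)])
cv2.imwrite("pics/crop.png",cv2.convertScaleAbs(cv2.resize(T["image"][145:315,235:405],None,fx=3.5,fy=3.5,interpolation=cv2.INTER_CUBIC),alpha=1.6))
P=cloud(T)
for u,v in((300,270),(330,265),(360,262),(320,290),(360,290),(262,290),(380,235),(270,215)):print((u,v),P[v,u],T["image"][v,u])
```

```text
T [347.4694 273.7449] 98 [340 270  16   8]
T [294.3077 276.0769] 13 [293 274   4   5]
T [370.  276.5] 26 [368 274   5   6]
T [315.6154 278.3846] 13 [314 277   4   4]
T [294.4082 288.3469] 49 [285 287  24   3]
rel [370.  276.5] [ 0.4761 -0.0704  0.1294] gap 0.0019115293040776222
start [347.4694 273.7449] [ 0.4826 -0.0186  0.129 ] gap 0.0021528065895346183
speed [315.6154 278.3846] [0.4721 0.055  0.1231] gap 0.0021701011605020828
time [294.3077 276.0769] [0.4779 0.1045 0.123 ] gap 0.0016718044604117493
0.049856743808279494 0.052251742993622216 0.12327480303302764 [np.float64(-6.61832280415689), np.float64(-7.103475654406837)]
(300, 270) [0.4926 0.0918 0.1197] [57 54 54]
(330, 265) [0.5039 0.0221 0.1244] [53 54 57]
(360, 262) [ 0.5104 -0.0469  0.1316] [56 60 60]
(320, 290) [0.443  0.043  0.0025] [93 95 97]
(360, 290) [ 0.4455 -0.0479  0.1149] [52 53 51]
(262, 290) [0.4435 0.1899 0.0012] [104 109 112]
(380, 235) [ 0.5719 -0.0923  0.1424] [107 104 107]
(270, 215) [0.6191 0.1601 0.1409] [109 110 109]
```

View pics/crop.png

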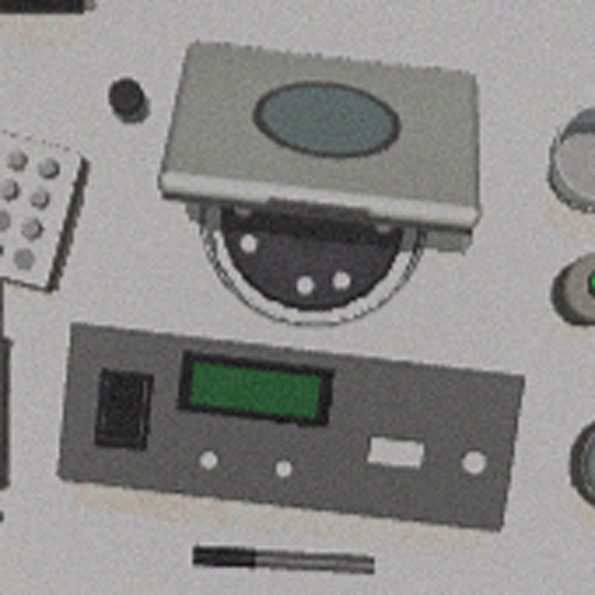

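The crop shows panel corners at crop (73,323), (524,376), (502,531) and (58,479), the rocker at (123,409) and the start key at (396,452). The triangulated key spacings are 50, 52 and 123 mm, which match the given 50, 52 and 122 mm. Next I fit the centrifuge frame and check the lid against it.

```bash
cat > frame.py <<'E'
import pickle,numpy as np
from geo import *
T=pickle.load(open("top0.pkl","rb"))
yaw=np.radians(-6.9); Rz=R.from_euler("z",yaw).as_matrix()
t=np.radians(16); n=Rz@[-np.sin(t),0,np.cos(t)]; up=Rz@[np.cos(t),0,np.sin(t)]; ly=Rz[:,1]
start=np.array([.4826,-.0186,.129])
K=np.array([[.4761,-.0704,.1294],start,[.4721,.055,.1221+.002],[.4779,.1045,.123+.001]])
p0=K.mean(0)-.009*n
cor=[ray_plane(T,(235+u/3.5,145+v/3.5),n,p0) for u,v in((73,323),(524,376),(502,531),(58,479))]
pc=np.mean(cor,0)                       # panel centre
O=pc-Rz@[-.098,0,0]; O[2]=0             # centrifuge origin
cf=lambda p:Rz.T@(np.asarray(p)-O); wd=lambda p:O+Rz@np.asarray(p,float)
rock=ray_plane(T,(235+123/3.5,145+409/3.5),n,p0+.010*n)
E
python3 - <<'E'
from frame import *; np.set_printoptions(precision=4,suppress=True)
print("pc",pc,"O",O); c=np.array(cor); print("sides",[np.linalg.norm(c[i]-c[(i+1)%4]) for i in range(4)],"yaw",[np.degrees(np.arctan2(-(a)[0],a[1])) for a in(c[0]-c[1],c[3]-c[2])])
for k in K: d=k-pc; print("key up,ly,h",d@up,d@ly,d@n)
d=rock-pc; print("rocker",d@up,d@ly,d@n)
P=(cloud(T)-O)@Rz; lm=(P[...,2]>.165)&(P[...,2]<.36)&(P[...,0]>-.05)&(P[...,0]<.25)&(abs(P[...,1])<.12)
Q=P[lm]
for _ in range(6):
    A=np.c_[Q[:,:2],np.ones(len(Q))]; co=np.linalg.lstsq(A,Q[:,2],rcond=None)[0]; r=Q[:,2]-A@co; Q=Q[abs(r)<max(.002,2*r.std())]
nn=np.array([-co[0],-co[1],1]);nn/=np.linalg.norm(nn); print("lid normal cf",nn,"angle",np.arctan2(nn[0],nn[2]))
h=np.array([.135,0,.14]); e=Q.mean(0)-h; print("offset from hinge (0.020):",e@nn,"y range",np.percentile(Q[:,1],[1,99]),"radius range",np.percentile((Q-h)@np.array([-nn[2],0,nn[0]]),[1,99]),"zmax",Q[:,2].max())
bm=(P[...,2]>.135)&(P[...,2]<.145)&(abs(P[...,0])<.2)&(abs(P[...,1])<.2); print("top x,y range,z",np.percentile(P[bm],[1,50,99],axis=0).tolist())
vm=(P[...,2]>.15)&(P[...,2]<.2)&(abs(P[...,1]-.12)<.024)&(P[...,0]>0)&(P[...,0]<.2);print("vial cf",P[vm].mean(0))
# IK feasibility
from cell import inverse_kinematics as ik
from scipy.spatial.transform import Rotation as R
print(ik([.2,-.6,.3],[-3.083,-.593,0]) is not None)
for a in (0,7.4,16,-15,-30):
    M=np.c_[Rz@[np.cos(np.radians(a)),0,np.sin(np.radians(a))],-ly,Rz@[np.sin(np.radians(a)),0,-np.cos(np.radians(a))]]
    rv=R.from_matrix(M).as_rotvec(); print(a,rv,[ik(p,rv) for p in (start+.02*n,wd([.06,0,.28]),wd([-.02,0,.16]))])
E
```

```text
pc [0.4987 0.0509 0.1223] O [0.596  0.0391 0.    ]
sides [np.float64(0.2985553432106392), np.float64(0.10740255816350552), np.float64(0.29935959883641533), np.float64(0.10765965304881048)] yaw [np.float64(-6.931803328083511), np.float64(-6.884208244326149)]
key up,ly,h -0.005638751904322072 -0.12313707147104598 0.009046787783415167
key up,ly,h -0.005528075773360077 -0.07093135170667547 0.008598932139203553
key up,ly,h -0.02539838917172025 0.0008741518515679258 0.009199185584042898
key up,ly,h -0.02560742079300538 0.05071243394231643 0.009155094493337927
rocker 0.002348219883118773 0.11021347325525703 0.010000000000000044
lid normal cf [ 0.7656 -0.0002  0.6433] angle 0.8719744289912624
offset from hinge (0.020): 0.021679026772698024 y range [-0.0894  0.093 ] radius range [0.0172 0.176 ] zmax 0.29261681864933525
top x,y range,z [[-0.08664366539318073, -0.1468278836439436, 0.13524088521291333], [-0.002090763222081696, 0.005378491151227299, 0.14029150046238384], [0.14932538384901234, 0.14985918925590405, 0.14479432666751238]]
vial cf [0.0986 0.1288 0.1803]
True
0 [ 3.1359 -0.1891  0.    
[... 364 characters left out ...]
  0.0663,  1.9896, -0.0253,  0.9584,  1.7455])]
16 [ 3.0889 -0.1862  0.4341] [array([-0.0822, -0.2184,  2.2965, -0.0149,  0.7844,  1.618 ]), array([ 0.0325,  0.0379,  1.8102, -0.0493,  1.0179,  1.7438]), array([ 0.0576, -0.017 ,  2.0958, -0.0688,  0.7889,  1.7906])]
-15 [-3.0936  0.1865  0.4073] [array([-0.0945,  0.1441,  1.9448,  0.0069,  1.3145,  1.5941]), array([-0.0048,  0.3788,  1.401 ,  0.0299,  1.6219,  1.684 ]), array([0.0091, 0.31  , 1.717 , 0.0341, 1.3744, 1.6893])]
-30 [-2.9994  0.1808  0.8037] [array([-0.0978,  0.3239,  1.7909,  0.0113,  1.5502,  1.5901]), array([-0.0163,  0.5539,  1.2146,  0.0548,  1.8939,  1.6785]), array([-0.0051,  0.482 ,  1.5452,  0.0577,  1.635 ,  1.6745])]
```

Everything agrees: panel 299 x 107.5 mm, key heights 9 mm, lid offset about 20 mm, free edge at 176 mm, lid angle 0.872. Now the rocker.

```bash
cat > act.py <<'E'
from frame import *
from cell import manip, cams, inverse_kinematics
np.set_printoptions(precision=4,suppress=True)
def rot(deg):
    a=np.radians(deg); z=Rz@[np.sin(a),0,-np.cos(a)]
    return R.from_matrix(np.c_[np.cross(-ly,z),-ly,z]).as_rotvec(), z
def press(p,z,lim,maxd,step=.001):
    """from p along z until the force along z has risen by lim, at most maxd"""
    f0=np.array(manip.state()["contact_force"]); d=0; log=[]
    while d<maxd:
        d+=step; manip.move_linear(p+d*z,rate=.03); f=-(np.array(manip.state()["contact_force"])-f0)@z
        log.append((round(d*1e3,1),round(float(f),1)))
        if f>lim: break
    print(log); return d
E
python3 - <<'E'
from act import *
manip.set_gripper(0,20)
s=manip.state(); manip.move_linear(np.array(s["tool_pos"])+[0,0,.11],rate=.2)
rv,z=rot(7.4)
face=pc+.011*up+.110*ly+.010*n
manip.move_pose(face-.12*z,rv)
manip.move_linear(face-.012*z,rate=.1); manip.dwell(.2)
d=press(face-.012*z,z,14,.018)
s=manip.state(); print("h off panel",(s["tool_pos"]-pc)@n, s["clock"])
manip.move_linear(face-.06*z,rate=.12)
c=cams.capture("side"); pickle.dump(c,open("side1.pkl","wb"))
import cv2; cv2.imwrite("pics/side1.png",cv2.resize(np.hstack([pickle.load(open("side0.pkl","rb"))["image"][210:310,250:380],c["image"][210:310,250:380]]),None,fx=3,fy=3,interpolation=cv2.INTER_CUBIC)); print(manip.state()["clock"])
E
```

```text
[(1.0, 0.4), (2.0, 0.8), (3.0, -0.2), (4.0, 0.0), (5.0, 0.6), (6.0, 0.5), (7.0, 1.4), (8.0, 2.9), (9.0, 1.6), (10.0, 1.1), (11.0, 3.2), (12.0, 9.1), (13.0, 14.2)]
h off panel 0.010636447373382409 9.7083
10.4167
```

View pics/side1.png

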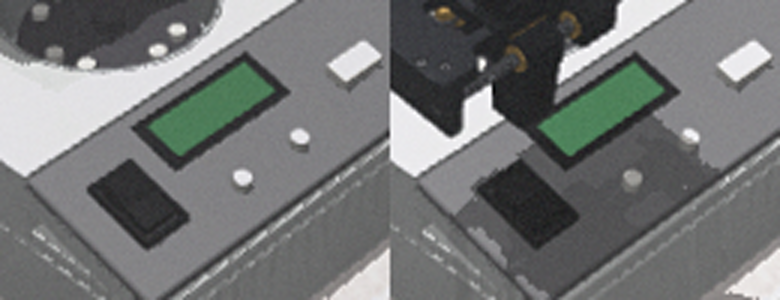

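The rocker has tipped: the far half is flush in the right-hand crop, and the press reached its stop at 14 N. Now the lid, pushed along its arc from outside.

```bash
cat > lid.py <<'E'
from act import *
def tcp(th,r=.143):
    off=.020+.009*np.sin(.4*max(th,0)); return wd(np.array([.135,0,.14])+r*np.array([-np.cos(th),0,np.sin(th)])+off*np.array([np.sin(th),0,np.cos(th)])), *rot(-np.degrees(.6*max(th,0)))
E
python3 - <<'E'
from lid import *
import cv2
s=manip.state(); p=np.array(s["tool_pos"]); p[2]=.43; manip.move_linear(p,rate=.25)
p,rv,z=tcp(1.12); manip.move_pose(p-.14*z,rv); manip.move_linear(p,rate=.15); manip.dwell(.2)
f0=np.array(manip.state()["contact_force"]); log=[]
for th in np.r_[np.arange(1.06,.05,-.06),.04,.02,0,-.01,-.02,-.03]:
    p,rv,z=tcp(th); manip.move_linear(p,rate=.07,rot=rv)
    f=np.array(manip.state()["contact_force"])-f0; fn=f@(Rz@[np.sin(th),0,np.cos(th)]); log.append((round(th,2),round(float(fn),1)))
    if fn>(14 if th<.1 else 22): break
print(log,manip.state()["tool_pos"],manip.state()["clock"])
p=np.array(manip.state()["tool_pos"]); manip.move_linear(p+[0,0,.08],rate=.15)
c=cams.capture("side"); cv2.imwrite("pics/side2.png",c["image"]); pickle.dump(c,open("side2.pkl","wb"))
P=(cloud(c)-O)@Rz; m=(abs(P[...,1])<.09)&(P[...,0]<.13)&(P[...,0]>-.04)&(P[...,2]>.14)&(P[...,2]<.2)
Q=P[m]; q=Q[Q[:,0]<.0]; w=Q[Q[:,0]>.08]; print("lid z near/far",np.median(q[:,2]),np.median(w[:,2]),len(q),len(w),manip.state()["clock"])
E
```

```text
Traceback (most recent call last):
cell.IKError: the arm cannot take that pose within its joint ranges
```

Run:
```python
from lid import *
s=manip.state(); print(s["tool_pos"],s["clock"])
p,_,_=tcp(1.12); print(p)
for a in (-38,-30,-20,-10,0):
    rv,z=rot(a); print(a,[inverse_kinematics(q,rv) is not None for q in (p,p-.07*z,p-.14*z,p+[0,0,.07],p+[0,0,.12])], inverse_kinematics(p,rv))
```

```text
[0.5107 0.1597 0.4278] 11.5083
[0.6896 0.0278 0.2791]
-38 [True, True, True, True, True] [-0.0248  0.7212  1.0051  0.0672  2.0754  1.6788]
-30 [True, True, True, True, True] [-0.0204  0.6252  1.1084  0.0533  1.929   1.6762]
-20 [True, True, True, True, True] [-0.0138  0.505   1.2427  0.037   1.741   1.6773]
-10 [True, True, True, True, True] [-0.0056  0.3866  1.3805  0.0199  1.5479  1.6834]
0 [True, True, True, True, True] [ 0.0042  0.272   1.5199 -0.      1.3496  1.6954]
```

```bash
cat > lid.py <<'E'
from act import *
def tcp(th,r=.143):
    t=min(.5*max(th,0),.4); off=.020+.009*np.sin(max(th,0)-t)
    return wd(np.array([.135,0,.14])+r*np.array([-np.cos(th),0,np.sin(th)])+off*np.array([np.sin(th),0,np.cos(th)])), *rot(-np.degrees(t))
E
python3 - <<'E'
from lid import *
import cv2
p,rv,z=tcp(1.12); manip.move_pose(p+[0,0,.12],rv); manip.move_linear(p,rate=.15); manip.dwell(.2)
f0=np.array(manip.state()["contact_force"]); log=[]
for th in np.r_[np.arange(1.06,.05,-.06),.04,.02,0,-.01,-.02,-.03]:
    p,rv,z=tcp(th); manip.move_linear(p,rate=.07,rot=rv)
    f=np.array(manip.state()["contact_force"])-f0; fn=f@(Rz@[np.sin(th),0,np.cos(th)]); log.append((round(float(th),2),round(float(fn),1)))
    if fn>(14 if th<.1 else 22): break
print(log,manip.state()["tool_pos"],manip.state()["clock"])
p=np.array(manip.state()["tool_pos"]); manip.move_linear(p+[0,0,.08],rate=.15)
c=cams.capture("side"); cv2.imwrite("pics/side2.png",c["image"]); pickle.dump(c,open("side2.pkl","wb"))
P=(cloud(c)-O)@Rz; m=(abs(P[...,1])<.09)&(P[...,0]<.13)&(P[...,0]>-.04)&(P[...,2]>.14)&(P[...,2]<.2)
Q=P[m]; q=Q[Q[:,0]<.0]; w=Q[Q[:,0]>.08]; print("lid z near/far",np.median(q[:,2]),np.median(w[:,2]),len(q),len(w),manip.state()["clock"])
E
```

```text
[(1.06, -0.4), (1.0, 0.9), (0.94, -1.0), (0.88, -0.3), (0.82, 0.8), (0.76, -0.6), (0.7, 0.2), (0.64, 1.0), (0.58, 0.4), (0.52, 0.1), (0.46, 0.1), (0.4, 0.7), (0.34, 0.1), (0.28, 1.3), (0.22, 1.0), (0.16, 1.1), (0.1, -0.5), (0.04, 0.4), (0.02, -0.3), (0.0, 1.4), (-0.01, 8.0), (-0.02, 14.6)] [0.5886 0.0401 0.1603] 19.5833
lid z near/far 0.16020227009840024 0.16033526114049992 1344 1110 20.3417
```

View pics/side2.png

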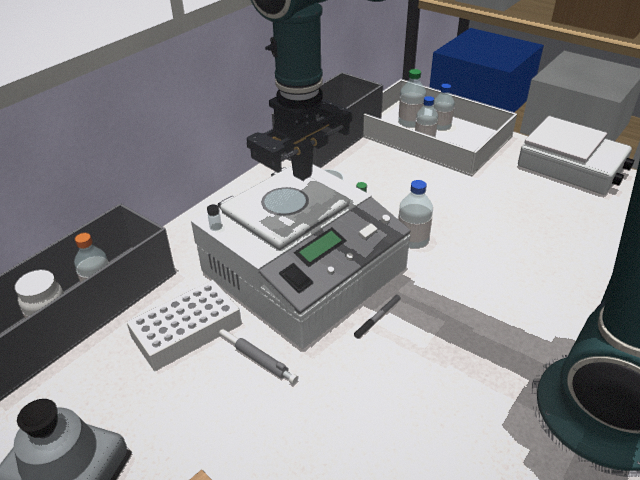

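The lid is flat shut at (285,205), with its top at 160 mm both front and back. The vial and everything else are undisturbed. Now the start key, along the panel normal.

Run:
```python
from act import *
import cv2
rv,z=rot(16)
k=pc-.0055*up-.0710*ly+.009*n
s=manip.state(); p=np.array(s["tool_pos"]); p[2]=.28; manip.move_linear(p,rate=.2)
manip.move_pose(k-.10*z,rv); manip.move_linear(k-.008*z,rate=.1); manip.dwell(.2)
press(k-.008*z,z,9,.016); manip.dwell(.2)
s=manip.state(); print("h",(s["tool_pos"]-pc)@n,s["clock"])
manip.move_linear(k-.06*z,rate=.12)
manip.move_linear(k-.06*z+[-.05,0,.15],rate=.2)
for nme in("side","top"):
    c=cams.capture(nme); cv2.imwrite(f"pics/{nme}3.png",c["image"])
    if nme=="side":
        P=(cloud(c)-O)@Rz; m=(abs(P[...,1])<.09)&(P[...,0]<.0)&(P[...,0]>-.035)&(P[...,2]>.14)&(P[...,2]<.2); print("lid z",np.median(P[m][:,2]))
print(manip.state()["clock"])
```

```text
[(1.0, 0.5), (2.0, 0.1), (3.0, 0.8), (4.0, 0.4), (5.0, 0.9), (6.0, 0.6), (7.0, 2.6), (8.0, 2.4), (9.0, 2.9), (10.0, 4.3), (11.0, 13.3)]
h 0.006897302186395011 25.5833
lid z 0.160339129436507
27.3
```

View pics/side3.png

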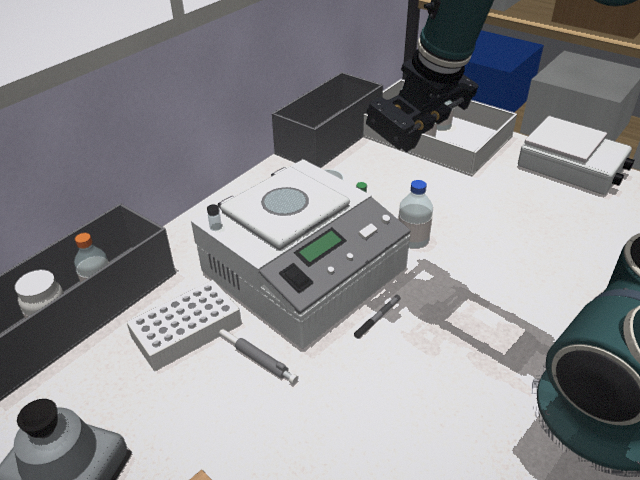

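The key went through its spring range (2.6 to 4.3 N over about 4 mm) to a hard stop at 13 N. In the picture the rocker is on at (295,277), the lid is shut at (285,205), everything else is in place, and the hand is clear.

```bash
python3 -c "
from cell import order; print(order.close_job())"
```

```text
the job is handed in; nothing more can be done
None
```

I switched the centrifuge on, pushed the lid fully shut from outside, pressed the start key to its stop, and handed the job in with the hand clear at about 27 s; the hand-in gave no verdict, and I had no direct reading that the machine was running.

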